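# Mount the second candle holder in the altar tray's corner

## Robot

A 6-joint arm with a two-finger parallel gripper is mounted at the origin on the work surface. World frame = base frame: x ahead of the robot, y to its left, z up, the work surface at z = 0. Lengths are in mm, angles in rad, forces in N, time in s.
With the tool pointing down it reaches from about 350 to 875 mm from the base axis. Payload 4.2 kg.
Tool frame: the origin (TCP) lies midway between the tips of the shut fingers; the grasp point (between the pads) lies 19 mm behind it; z points along the fingers, y is the line along which they close (so a half turn about z gives the same grasp; the last joint's range is limited). The gripper opens to 85 mm and grips with 20 to 120 N. Pads are 22 mm wide; open, the fingers measure 114 mm over their backs; the gripper's body (76 mm by 85 mm) begins 54 mm behind the grasp point. The pads swing forward as they close: fully open they stand 13 mm farther back than shut.
Start: joints at [0.259, 0.385, 0.008, 0, -1.194, -0.259], TCP at [624.979, 0.025, 231.312] pointing down, gripper open.
Joint ranges: [-3.14, 3.14], [-1.21, 2.06], [-1.07, 1.41], [-3.16, 2.05], [-2.99, -0.16], [-3.1, 3.1]. Speed limits (rad/s): [2.79, 2.79, 3.14, 3.14, 3.14, 3.14].

## Interface

Orientations are given as a unit quaternion [x, y, z, w].
In Python, from bench import arm gives the robot as it stands.
- The arm moves only by the tool send_rows, never from a script. Its argument "targets" is a list of rows, each an object of numbers: "gripper": the gripper command: -1 is fully open, 1 is shut, values between are in proportion; "x", "y", "z": the shift along the tool's x, y, z in cm; "ax", "ay", "az": the turn, a rotation vector about the tool's x, y, z in degrees. A call has 1 to 5 rows; each row shifts and turns the commanded pose from where the row before left it, along the tool's axes as they then stand; what a row does not reach is not made up. A row lasts 1/12 s, in which the tool goes at most 41.7 mm and 7.16 degrees, less where a joint would pass 70% of its speed; a pose out of reach is approached as far as the arm can. A call is refused whole if a number of a shift passes 4.17 or a number of a turn 7.16, either way. A call with a gripper value outside its range is refused whole. The fingers move at their own pace and stop on an object; the grip force is fixed at half the most. Time passes only in rows, so rows that do not move let the fingers close. It gives the time, the measured TCP pose, the force, the opening and the grip force at its end, in the units of the state.
- arm.read_state(): the state, without advancing time (a new reading comes with each control period).
- arm.get_image(name): name is "scene" or "side" or "wrist"; returns (picture, depth): 480x640x3 uint8, red, green, blue; 480x640 float32, mm along the optical axis (not along the pixel's ray), 0 where there is no reading.
- arm.camera_model(name): a dict with "fx", "fy", "cx", "cy" (pixels), "cam_to_world" (4x4, takes a point from camera to world coordinates). Camera axes: x right, y down, z forward; pixel columns grow to the right and rows downward; lengths in mm; the calibration is good to about 2 mm. A picture is of the moment at which its call begins: read the wrist's pose just before it. camera_model takes no time and is no camera call; for the wrist camera it gives the pose at the moment of the call.
- arm.job_done(): hands the job in; it is judged then, once.
Trained networks look in the newest picture that a camera, given by its name, has taken for a name from the list of things; names that differ only in an ending like _2 or _b are one class to them, and where a whole thing is asked for, a point or a joint stands for the part that bears it (a point fixed in the world has none). Each returns a list of dicts, best first, with "score" (0 to 1); they miss things now and then, are a little off and sometimes report something else, mostly with a low value. They report only what shows in the picture. A call takes as long as a camera call. They do not tell look-alikes from the thing itself.
- arm.boxes_of(camera, thing): "rect" ([left, top, width, height] in pixels, round what is visible of it).
The state is a dict: "clock": time; "joints": joint angles; "joint_vel": joint speeds; "joint_efforts": joint torques, N m; "position": TCP position; "ee_rot": TCP orientation; "contact_force": force on the tool from outside, world axes, zero at the start; "wrist_torque": the same for the moment, N m; "gripper_width": finger opening in mm; "grasp_force": force on a finger pad.
Only numpy, scipy, OpenCV 4.12 (cv2) and the standard library are available. Lean on these libraries where they do the work, as an engineer would, in place of code of your own. Each camera call takes 0.05 s, during which the arm holds its last target. There are 200 camera calls.

## Task

Pick up the loose wooden candle holder and stand it upright on the pad in the empty back corner of the red altar tray, then press it gently into the corner so that its foot sits square and flush against the back rail and the side rail at the same time. Finish while still holding it with the gripper, pressed against both rails with a light but definite push (about 5 to 10 N on each), as for adhesive to take; do not let go. The rails are only pinned on: never push one with more than 40 N, and neither tip the holder over nor push the other things about.

Things in the scene. Friction and masses are not known exactly. Their poses are not given: they have to be found in the camera images.
- holder_mid (a point): middle of the loose wooden candle holder, 45 mm above its underside, z up. About 0.25 kg, on the table right of the tray: square foot 60 x 60 mm, 20 high; centred on it a square post 28 x 28 mm, 20 to 70 mm up (36 mm square step round its lowest 4 mm); brass cup 24 mm across on top, to 82 mm. Post and foot are square to x, y. Fingers on the post clear the rails.
- tray: altar tray, fixed: red board 180 (x) by 300 (y) mm, 12 thick; origin at the centre of its underside, on the table; x to its back (away from the robot), y to its left; yaw within 17 degrees. Three rigid wooden rails, 12 thick, tops 28 mm above the table: back rail (inner face x = +78 mm) and side rails (inner faces y = +138 and -138 mm). Front open. Smooth waxed lacquer: the foot slides easily (friction about 0.25).
- rail_back: back rail of the tray; origin at the centre of its underside, in the tray's frame (84, 0, 12) mm, x and y as the tray's; runs along y
- rail_left: left rail; origin at its underside, tray frame (-6, 144, 12) mm; runs along x
- rail_right: right rail; origin at its underside, tray frame (-6, -144, 12) mm; runs along x
- holder_fixed: an identical candle holder already mounted immovably in one back corner of the tray (left or right); origin at the centre of its underside
- pad: pale square mounting pad 50 x 50 mm, 1 mm thin (only looks: it neither lifts nor sticks), lying on the board in the empty back corner; origin at its centre, which is also where the holder's foot is centred when it touches both rails: tray frame x = 48 mm, y = +108 or -108 mm
- pot: bystander: white ceramic cup 60 mm across, 50 high, standing empty in the middle of the tray; origin at its underside
- cup: bystander: white ceramic cup 60 mm across, 45 high, standing on the table beside the loose candle holder's place (either nearer the robot or farther); origin at its underside
- brush: bystander: hand brush lying on the table left of the tray
- matchbox: bystander: cardboard matchbox 55 x 36 x 15 mm on the table; origin at its underside
- oil: bystander: amber lamp-oil bottle 56 mm across, 130 high; origin at its underside
- bowl: bystander: white ceramic bowl 110 mm across, 45 high; origin at its underside
- bell: bystander: small brass hand bell 56 mm across, 80 high; origin at its underside
There are look-alikes about, which are no part of the job. Leave any pink look-alike of the part that bears holder_mid alone.

How it is judged (in metres and radians):
At the end, for the whole second after the job is handed in: Through the last second the fingers hold the holder and it pushes over 1.5 N on the back rail and on the side rail of the empty corner, at rest, within 5 mm above the board, within 10 mm of the pad's centre, upright and square to the rails (any side to the back) within 0.06 rad (contact force between holder and rail_back above 1.5 N and (contact force between holder and rail_left above 1.5 N or contact force between holder and rail_right above 1.5 N) and contact force between the fingers and holder above 1 N and horizontal distance between holder_mid and pad below 0.01 m and z of holder_mid in the frame of tray below 0.062 m and angle between holder_mid's own z axis and vertical below 0.06 rad and (angle between the x axis of holder_mid and the x axis of tray, either way round below 0.06 rad or angle between the x axis of holder_mid and the y axis of tray, either way round below 0.06 rad) and linear speed of holder below 0.01 m/s); the arm keeps its last pose, push and grip.
It fails at once if a rail is pushed with more than 40 N (contact force between any of holder, the arm, the fingers and rail_back above 40 N or contact force between any of holder, the arm, the fingers and rail_left above 40 N or contact force between any of holder, the arm, the fingers and rail_right above 40 N).
It fails at once if the holder is tipped over (angle between holder_mid's own z axis and vertical above 0.8 rad).
It fails at once if another thing is pushed about (more than 30 mm) (distance of any of pot, cup, brush, matchbox, oil, bowl, bell from where it was at the start of the episode above 0.03 m).
It also fails if it takes over 54 s, if anything falls off the work surface, if the arm or the gripper's body presses on something with over 40 N, if the wrist force passes 120 N, or if a joint passes its speed limit or range.

## Working session

There is one attempt and no reset: what is moved stays moved. The work goes in short steps, Python scripts to look and compute and a tool call to move; the robot and the scene stay as the last step left them, time stands still between calls to the robot, and variables do not carry over. Pictures are saved under pics/ and viewed, at most 10 in all, crops included, and the job is handed in when it is done.

Besides the shell and the picture viewer there is one more tool, called after "Request:" by a JSON object that holds its "op" and its "data", one argument or row to a line. send_rows: Moves the arm, as the interface text tells. Its arguments: {"type":"object","properties":{"targets":{"type":"array"}},"required":["targets"]}

```bash
mkdir -p pics; cat > h.py <<'E'
import numpy as np, cv2
from bench import arm
def shot(cam,name=None):
    m=arm.camera_model(cam); im,d=arm.get_image(cam)
    if name: cv2.imwrite('pics/'+name,cv2.cvtColor(im,cv2.COLOR_RGB2BGR))
    return im,d,m
def cloud(d,m):
    v,u=np.mgrid[0:480,0:640]
    p=np.stack([(u-m['cx'])/m['fx']*d,(v-m['cy'])/m['fy']*d,d],-1)
    T=np.array(m['cam_to_world']); w=p@T[:3,:3].T+T[:3,3]; w[d<=0]=np.nan
    return w
E
python3 - <<'E'
from h import *
for c in ['scene','side']:
    im,d,m=shot(c,c+'0.png'); np.savez('pics/'+c+'0.npz',im=im,d=d,T=m['cam_to_world'],k=[m['fx'],m['fy'],m['cx'],m['cy']])
    for t in ['holder_mid','tray','pad','holder_fixed','cup','pot']:
        print(c,t,[(np.round(b['rect']).tolist(),round(b['score'],2)) for b in arm.boxes_of(c,t)[:4]])
print(arm.read_state())
E
```

```text
scene holder_mid [([228.0, 158.0, 24.0, 23.0], 0.97), ([211.0, 201.0, 24.0, 29.0], 0.69), ([245.0, 183.0, 28.0, 35.0], 0.61)]
scene tray [([295.0, 208.0, 118.0, 104.0], 0.75), ([297.0, 225.0, 28.0, 31.0], 0.68)]
scene pad [([356.0, 283.0, 24.0, 20.0], 0.6)]
scene holder_fixed [([296.0, 226.0, 30.0, 30.0], 0.71)]
scene cup []
scene pot [([333.0, 245.0, 22.0, 23.0], 0.94), ([341.0, 185.0, 22.0, 14.0], 0.62)]
side holder_mid [([410.0, 280.0, 24.0, 37.0], 0.94), ([450.0, 308.0, 36.0, 45.0], 0.72)]
side tray [([219.0, 227.0, 136.0, 82.0], 0.59)]
side pad [([222.0, 226.0, 131.0, 84.0], 0.7), ([258.0, 237.0, 22.0, 14.0], 0.51)]
side holder_fixed [([320.0, 240.0, 34.0, 40.0], 0.91)]
side cup [([217.0, 229.0, 50.0, 36.0], 0.69), ([376.0, 325.0, 28.0, 34.0], 0.6)]
side pot [([287.0, 239.0, 22.0, 28.0], 0.6)]
{'clock': 0.7, 'joints': array([ 2.58610511e-01,  3.84638757e-01,  7.90066234e-03, -2.05209285e-05,
       -1.19401134e+00, -2.58605479e-01]), 'joint_vel': array([ 0.00034917,  0.00025319, -0.00058299, -0.00039515,  0.00099102,
        0.0005433 ]), 'joint_efforts': array([ 6.87755755e-05, -3.91950417e+01,  1.88582182e+01,  4.18990016e+00,
       -3.16122632e-04, -1.32345684e-05]), 'position': array([6.24969588e+02, 3.50149981e-02, 2.31346290e+02]), 'ee_rot': array([-7.07105891e-01,  7.07107671e-01, -3.53958808e-06,  2.50626199e-05]), 'contact_force': array([-0.53066332,  0.15585382,  0.34642363]), 'wrist_torque': array([-0.06386768, -0.03064011, -0.02392346]), 'grasp_force': 0.0, 'gripper_width': 85.53142189863347}
```

```bash
python3 - <<'E'
import cv2,numpy as np
a=cv2.imread('pics/scene0.png')[130:340,160:440]; b=cv2.imread('pics/side0.png')[200:380,190:510]
cv2.imwrite('pics/a.png',cv2.resize(a,(800,600),interpolation=cv2.INTER_CUBIC)); cv2.imwrite('pics/b.png',cv2.resize(b,(800,450),interpolation=cv2.INTER_CUBIC))
E
```

```text
(no output)
```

View pics/a.png

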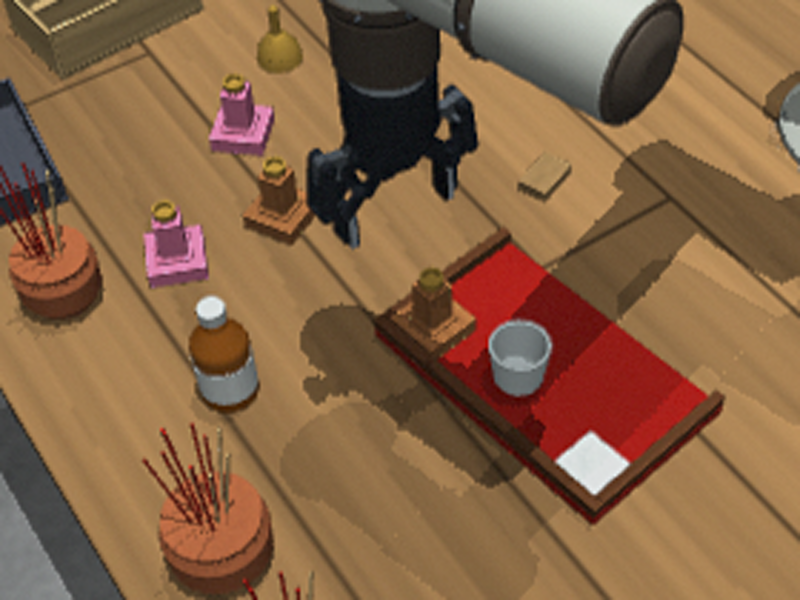

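View pics/b.png

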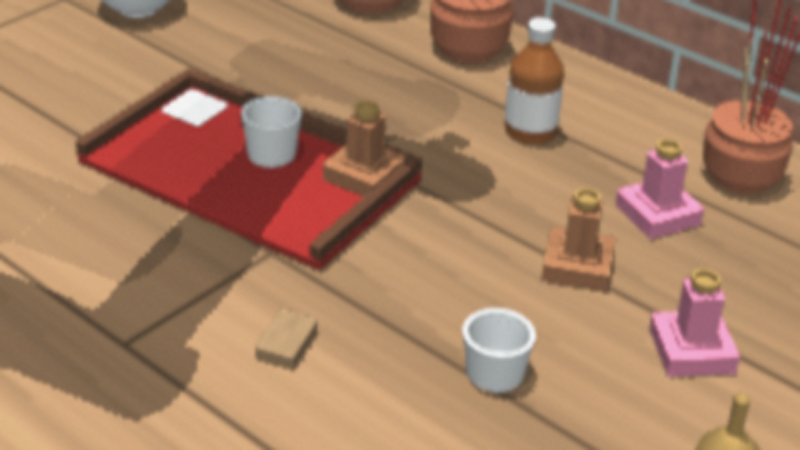

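The scene picture shows three loose holders: pink at scene px (244,170) and (221,215), and plain wood at (257,202), which is the one at side px (422,298). The wooden one is the target, because the pinks are the look-alikes. The other wooden holder, at (311,240), is fixed in the tray's back right corner. The empty corner with the pad is back left, scene (367,292). The cup stands on the robot side of the holder. The enlarged crops already confirm the choice.

```bash
python3 - <<'E'
from h import *
import numpy as np
for c,hb,pb in [('scene',(243,181,32,38),(350,278,34,28)),('side',(408,274,30,44),(250,232,36,22))]:
    z=np.load(f'pics/{c}0.npz'); m=dict(zip(['fx','fy','cx','cy'],z['k'])); m['cam_to_world']=z['T']
    im=z['im'].astype(int); w=cloud(z['d'],m); hsv=cv2.cvtColor(z['im'],cv2.COLOR_RGB2HSV)
    print(c,'cam',z['T'][:3,3].round())
    x,y,ww,hh=hb; s=w[y:y+hh,x:x+ww].reshape(-1,3)
    for lo,hi in [(14,24),(26,68),(74,90)]:
        q=s[(s[:,2]>lo)&(s[:,2]<hi)]; print('holder z',lo,len(q),q.mean(0).round(1),q.min(0).round(),q.max(0).round())
        if lo==14:
            r=cv2.minAreaRect(q[:,:2].astype(np.float32)); print(' rect',r)
    # pad
    x,y,ww,hh=pb; mk=(hsv[...,1]<60)&(hsv[...,2]>150); mm=np.zeros_like(mk); mm[y:y+hh,x:x+ww]=1
    q=w[mk&mm]; q=q[(q[:,2]>8)&(q[:,2]<18)]; print('pad',len(q),cv2.minAreaRect(q[:,:2].astype(np.float32)),q.mean(0).round(1))
    # tray red
    red=((hsv[...,0]<5)|(hsv[...,0]>174))&(hsv[...,1]>190)&(w[...,2]>8)&(w[...,2]<16)
    q=w[red]; q=q[(q[:,0]>400)&(q[:,0]<850)&(abs(q[:,1])<300)]; print('red',len(q),cv2.minAreaRect(q[:,:2].astype(np.float32)),np.median(q[:,2]))
    # rail tops: z 25..31 near tray
    cen=q.mean(0); rt=w[(w[...,2]>25)&(w[...,2]<31)]; rt=rt[np.hypot(rt[:,0]-cen[0],rt[:,1]-cen[1])<200]; print('railtop',len(rt),cv2.minAreaRect(rt[:,:2].astype(np.float32)))
    np.save(f'pics/{c}_rt.npy',rt)
    # all obstacles above 40 mm near the holder
    for t,b in [('cup',(376,325,28,34)),('pot',(287,239,22,28))]:
        if c=='side':
            x,y,ww,hh=b; s=w[y:y+hh,x:x+ww].reshape(-1,3); k=s[s[:,2]>35]; print(t,k.mean(0).round(),k.min(0).round(),k.max(0).round())
E
```

```text
scene cam [1006.  654. 1055.]
holder z 14 168 [ 620.2 -254.8   18.7] [ 583. -369.   14.] [ 651. -223.   24.]
 rect ((602.6768798828125, -290.405517578125), (140.64309692382812, 69.85698699951172), 60.91448211669922)
holder z 26 143 [ 615.9 -255.4   49.9] [ 595. -273.   26.] [ 631. -243.   68.]
holder z 74 39 [ 612.8 -263.2   78.3] [ 601. -276.   74.] [ 624. -250.   84.]
pad 277 ((536.9218139648438, 176.433349609375), (50.64783477783203, 49.51451873779297), 8.417902946472168) [537.1 176.8  11.6]
red 2844 ((507.32171630859375, 69.13750457763672), (181.3616180419922, 291.1527099609375), 8.173127174377441) 10.56104444603784
railtop 748 ((509.1157531738281, 64.50957489013672), (178.9534912109375, 301.1976318359375), 8.829498291015625)
side cam [-329. -812.  841.]
holder z 14 327 [ 604.6 -270.6   19.1] [ 570. -306.   14.] [ 715. -230.   24.]
 rect ((641.6344604492188, -249.8935089111328), (140.05172729492188, 60.032989501953125), 28.05609130859375)
holder z 26 199 [ 599.9 -272.6   47.5] [ 587. -285.   26.] [ 624. -259.   68.]
holder z 74 74 [ 610.8 -266.9   78.5] [ 599. -278.   74.] [ 624. -253.   85.]
pad 219 ((539.1905517578125, 176.70193481445312), (58.543067932128906, 58.87202835083008), 9.778862953186035) [538.4 176.8  11.4]
red 0 ((0.0, 0.0), (0.0, 0.0), 0.0) nan
railtop 0 ((0.0, 0.0), (0.0, 0.0), 0.0)
cup [ 444. -299.   41.] [ 415. -328.   35.] [ 475. -267.   47.]
pot [532.  55.  50.] [500.  24.  35.] [563.  86.  65.]
  return _methods._mean(a, axis=axis, dtype=dtype,
  ret = ret.dtype.type(ret / rcount)
<stdin>:19: RuntimeWarning: Mean of empty slice.
  ret = um.true_divide(
```

The holder is near (611,-265) and the tray yaw is about 8.6°. I'll move above the holder and refine with the wrist camera.

Request:
{"op": "send_rows", "data": {
  "targets": [
    {"x": 2.5,"y": 0.2},
    {"x": 4,"y": 0.3},
    {"x": 4,"y": 0.3},
    {"x": 4,"y": 0.3},
    {"x": 4,"y": 0.3}
  ]
}}

```text
$.targets[0]: bad value
```

Request:
{"op": "send_rows", "data": {
  "targets": [
    {"x": 4},
    {"x": 3},
    {"x": 1},
    {},
    {}
  ]
}}

```text
$.targets[0]: bad value
```

```bash
python3 - <<'E'
from h import *
im,d,m=shot('wrist','w1.png'); w=cloud(d,m); s=arm.read_state(); print(s['clock'],s['position'],s['ee_rot'],np.array(m['cam_to_world']).round(2).tolist())
print([(b['rect'],b['score']) for b in arm.boxes_of('wrist','holder_mid')])
q=w.reshape(-1,3); q=q[np.hypot(q[:,0]-611,q[:,1]+265)<55]
for lo,hi in [(15,23),(40,66),(74,90)]:
    k=q[(q[:,2]>lo)&(q[:,2]<hi)]; print(lo,len(k),k.mean(0).round(1),cv2.minAreaRect(k[:,:2].astype(np.float32)))
np.savez('pics/w1.npz',im=im,w=w)
E
```

```text
0.75 [6.24980744e+02 4.23320697e-02 2.31312621e+02] [-7.07106711e-01  7.07106851e-01  8.61268456e-06 -9.72153995e-06] [[-1.0, -0.0, 0.0, 624.61], [-0.0, 0.95, 0.3, -77.83], [-0.0, 0.3, -0.95, 371.92], [0.0, 0.0, 0.0, 1.0]]
[]
15 0 [nan nan nan] ((0.0, 0.0), (0.0, 0.0), 0.0)
40 0 [nan nan nan] ((0.0, 0.0), (0.0, 0.0), 0.0)
74 0 [nan nan nan] ((0.0, 0.0), (0.0, 0.0), 0.0)<stdin>:6: RuntimeWarning: Mean of empty slice.
  ret = um.true_divide(
```

View pics/w1.png

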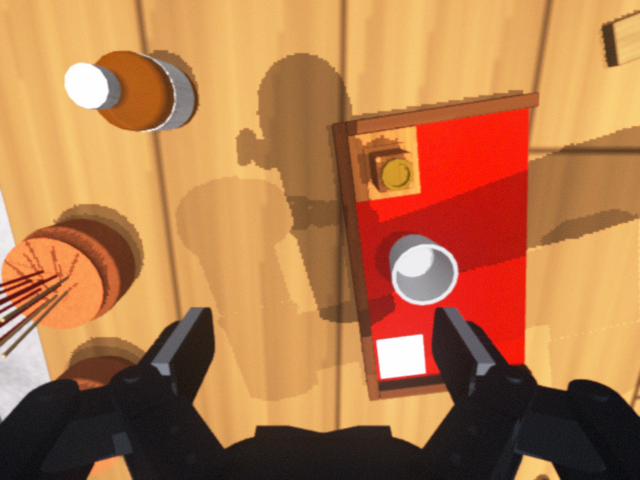

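The wrist picture, taken at the start pose because the move was refused, shows the tray with the pad at (402,357) and the pot at (424,272). Rows need every field, so I'm resending.

Request:
{"op": "send_rows", "data": {
  "targets": [
    {"x": 2.5,"y": 0.2,"z": 0,"ax": 0,"ay": 0,"az": 0,"gripper": -1},
    {"x": 4,"y": 0.3,"z": 0,"ax": 0,"ay": 0,"az": 0,"gripper": -1},
    {"x": 4,"y": 0.3,"z": 0,"ax": 0,"ay": 0,"az": 0,"gripper": -1},
    {"x": 4,"y": 0.3,"z": 0,"ax": 0,"ay": 0,"az": 0,"gripper": -1},
    {"x": 4,"y": 0.3,"z": 0,"ax": 0,"ay": 0,"az": 0,"gripper": -1}
  ]
}}

```text
clock: 1.22
position: [610.7, -186.5, 231.5]
ee_rot: [0.707, -0.707, 0.0, -0.0]
contact_force: [1.0, -0.1, 0.4]
gripper_width: 85.1
grasp_force: 0.0
```

Request:
{"op": "send_rows", "data": {
  "targets": [
    {"x": 2.5,"y": 0,"z": 0,"ax": 0,"ay": 0,"az": 0,"gripper": -1},
    {"x": 1,"y": 0,"z": 0,"ax": 0,"ay": 0,"az": 0,"gripper": -1},
    {"x": 0,"y": 0,"z": 0,"ax": 0,"ay": 0,"az": 0,"gripper": -1}
  ]
}}

```text
clock: 1.47
position: [610.6, -222.3, 230.9]
ee_rot: [-0.706, 0.708, 0.0, -0.0]
contact_force: [-0.4, -0.3, 1.2]
gripper_width: 85.5
grasp_force: 0.0
```

```bash
python3 - <<'E'
from h import *
o=np.load('pics/w1.npz'); hsv=cv2.cvtColor(o['im'],cv2.COLOR_RGB2HSV); w=o['w']
f=lambda k:cv2.minAreaRect(k[:,:2].astype(np.float32))
z=w[...,2]; near=np.hypot(w[...,0]-508,w[...,1]-67)<190
k=w[near&(z>8)&(z<16)&(hsv[...,1]<60)&(hsv[...,2]>150)]; k=k[np.hypot(k[:,0]-538,k[:,1]-177)<45]; print('pad',len(k),k.mean(0),f(k))
k=w[near&(z>24)&(z<32)&(hsv[...,1]>80)]; print('rails',len(k),f(k),np.median(k[:,2]))
im,d,m=shot('wrist','w2.png'); w=cloud(d,m); s=arm.read_state(); print(s['clock'],s['position'],s['ee_rot'])
print([(b['rect'],b['score']) for b in arm.boxes_of('wrist','holder_mid')])
q=w.reshape(-1,3); q=q[np.hypot(q[:,0]-611,q[:,1]+265)<50]
for lo,hi in [(15,23),(40,66),(66,74),(74,90)]:
    k=q[(q[:,2]>lo)&(q[:,2]<hi)]; print(lo,len(k),k.mean(0).round(1),f(k))
np.savez('pics/w2.npz',im=im,w=w)
E
```

```text
pad 1769 [537.36078787 174.15262247  10.51598424] ((537.1064453125, 175.1048583984375), (51.02671432495117, 53.035484313964844), 8.537013053894043)
rails 9125 ((506.08648681640625, 61.010162353515625), (180.0171661376953, 300.2546081542969), 8.476325988769531) 26.079076036400693
1.5167 [ 610.79468097 -220.66757659  230.96083212] [-7.06444607e-01  7.07768294e-01  2.40584828e-04 -1.43544009e-05]
[([277.7, 107.8, 83.9, 90.3], 0.85), ([142.3, 99.9, 91.9, 92.2], 0.76), ([308.0, 0.0, 82.1, 45.2], 0.7)]
15 2929 [ 611.5 -269.9   18.3] ((611.8004760742188, -266.659423828125), (59.83248519897461, 60.06434631347656), 28.125080108642578)
40 75 [ 614.2 -276.4   55.7] ((611.4664306640625, -266.732177734375), (27.749359130859375, 28.276878356933594), 28.025348663330078)
66 663 [ 611.6 -268.4   69.5] ((611.6259765625, -266.7412109375), (27.951047897338867, 27.975107192993164), 28.417835235595703)
74 561 [ 611.7 -266.9   77.8] ((611.5133666992188, -266.8805847167969), (22.892379760742188, 23.19853973388672), 44.8941650390625)
```

View pics/w2.png

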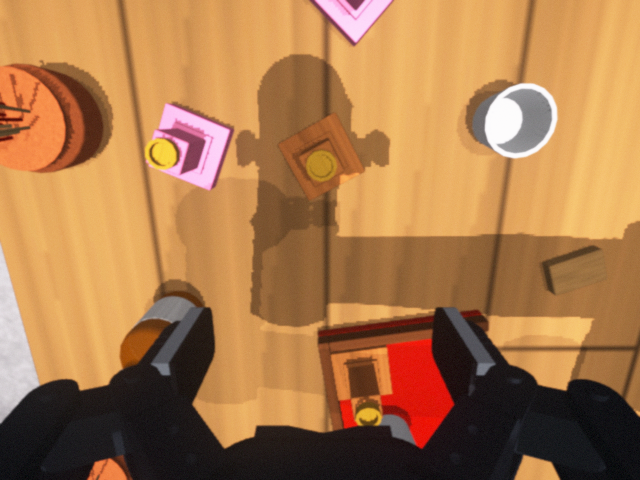

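The wooden target is at (321,155) between the pinks, at world (611.6,-266.8) with faces at 28.2°. Next I'll go above it, turn by -28.2° about tool z and start down.

Request:
{"op": "send_rows", "data": {
  "targets": [
    {"x": 2.4,"y": -0.06,"z": 0,"ax": 0,"ay": 0,"az": -7.05,"gripper": -1},
    {"x": 2.16,"y": 0.29,"z": 1,"ax": 0,"ay": 0,"az": -7.05,"gripper": -1},
    {"x": 0,"y": 0,"z": 3,"ax": 0,"ay": 0,"az": -7.05,"gripper": -1},
    {"x": 0,"y": 0,"z": 3,"ax": 0,"ay": 0,"az": -7.05,"gripper": -1},
    {"x": 0,"y": 0,"z": 2,"ax": 0,"ay": 0,"az": 0,"gripper": -1}
  ]
}}

```text
clock: 1.98
position: [610.6, -263.6, 138.7]
ee_rot: [0.859, -0.511, -0.002, -0.0]
contact_force: [0.0, 1.1, -0.4]
gripper_width: 85.4
grasp_force: 0.0
```

Request:
{"op": "send_rows", "data": {
  "targets": [
    {"x": 0,"y": 0,"z": 0,"ax": 0,"ay": 0,"az": 0,"gripper": -1},
    {"x": 0,"y": 0,"z": 0,"ax": 0,"ay": 0,"az": 0,"gripper": -1}
  ]
}}

```text
clock: 2.15
position: [611.5, -264.3, 140.7]
ee_rot: [0.859, -0.513, -0.001, 0.001]
contact_force: [0.4, -0.8, 0.7]
gripper_width: 85.5
grasp_force: 0.0
```

```bash
cat >> h.py <<'E'
from scipy.spatial.transform import Rotation as R
def go(tx,ty,tyaw=None):
    "tool-frame shift (cm) to world xy; yaw of closing axis"
    s=arm.read_state(); r=R.from_quat(s['ee_rot']); p=s['position']
    yy=r.as_matrix()[:,1]; yaw=np.degrees(np.arctan2(yy[1],yy[0]))
    sh=r.inv().apply([tx-p[0],ty-p[1],0])/10
    print('t',s['clock'],'pos',p.round(1),'closing yaw',round(yaw%180,2),'tilt',r.as_matrix()[:,2].round(3),'shift',sh.round(3),'f',s['contact_force'].round(1),'tq',s['wrist_torque'].round(2),'w',round(s['gripper_width'],1),'gf',round(s['grasp_force'],1))
E
python3 -c "
from h import *
go(611.6,-266.8)"
```

```text
t 2.15 pos [ 611.5 -264.3  140.7] closing yaw 28.31 tilt [-0.002 -0.    -1.   ] shift [ 0.228  0.109 -0.   ] f [ 0.4 -0.8  0.7] tq [-0.03  0.02 -0.04] w 85.5 gf 0.0
```

Request:
{"op": "send_rows", "data": {
  "targets": [
    {"x": 0.23,"y": 0.11,"z": 2,"ax": 0,"ay": 0,"az": 0,"gripper": -1},
    {"x": 0,"y": 0,"z": 3,"ax": 0,"ay": 0,"az": 0,"gripper": -1},
    {"x": 0,"y": 0,"z": 3,"ax": 0,"ay": 0,"az": 0,"gripper": -1},
    {"x": 0,"y": 0,"z": 2,"ax": 0,"ay": 0,"az": 0,"gripper": -1},
    {"x": 0,"y": 0,"z": 1.2,"ax": 0,"ay": 0,"az": 0,"gripper": -1}
  ]
}}

```text
clock: 2.57
position: [612.1, -267.4, 29.1]
ee_rot: [0.858, -0.513, 0.0, -0.0]
contact_force: [-0.6, 0.6, 1.1]
gripper_width: 85.5
grasp_force: 0.0
```

Request:
{"op": "send_rows", "data": {
  "targets": [
    {"x": 0,"y": 0,"z": 0,"ax": 0,"ay": 0,"az": 0,"gripper": -1},
    {"x": 0,"y": 0,"z": 0,"ax": 0,"ay": 0,"az": 0,"gripper": 0},
    {"x": 0,"y": 0,"z": 0,"ax": 0,"ay": 0,"az": 0,"gripper": 1},
    {"x": 0,"y": 0,"z": 0,"ax": 0,"ay": 0,"az": 0,"gripper": 1},
    {"x": 0,"y": 0,"z": 0,"ax": 0,"ay": 0,"az": 0,"gripper": 1}
  ]
}}

```text
clock: 2.98
position: [612.6, -268.5, 31.2]
ee_rot: [0.858, -0.513, 0.002, -0.001]
contact_force: [-0.3, 0.8, -0.8]
gripper_width: 38.5
grasp_force: 0.0
```

Request:
{"op": "send_rows", "data": {
  "targets": [
    {"x": 0,"y": 0,"z": 0,"ax": 0,"ay": 0,"az": 0,"gripper": 1},
    {"x": 0,"y": 0,"z": 0,"ax": 0,"ay": 0,"az": 0,"gripper": 1},
    {"x": 0,"y": 0,"z": 0,"ax": 0,"ay": 0,"az": 0,"gripper": 1},
    {"x": 0,"y": 0,"z": 0,"ax": 0,"ay": 0,"az": 0,"gripper": 1}
  ]
}}

```text
clock: 3.32
position: [612.3, -268.5, 30.8]
ee_rot: [0.858, -0.513, 0.001, -0.0]
contact_force: [-0.8, 1.4, 5.4]
gripper_width: 27.1
grasp_force: 59.9
```

```bash
python3 -c "
from h import *
go(611.6,-266.8)"
```

```text
t 3.3167 pos [ 612.3 -268.5   30.8] closing yaw 28.23 tilt [ 0.002 -0.001 -1.   ] shift [-0.186 -0.017 -0.   ] f [-0.8  1.4  5.4] tq [ 0.26  0.24 -0.12] w 27.1 gf 59.9
```

Gripped at 60 N. I'll lift 12 cm, then turn +19.7° to match the tray.

Request:
{"op": "send_rows", "data": {
  "targets": [
    {"x": 0,"y": 0,"z": -1,"ax": 0,"ay": 0,"az": 0,"gripper": 1},
    {"x": 0,"y": 0,"z": -3,"ax": 0,"ay": 0,"az": 0,"gripper": 1},
    {"x": 0,"y": 0,"z": -3,"ax": 0,"ay": 0,"az": 6.6,"gripper": 1},
    {"x": 0,"y": 0,"z": -3,"ax": 0,"ay": 0,"az": 6.6,"gripper": 1},
    {"x": 0,"y": 0,"z": -2,"ax": 0,"ay": 0,"az": 6.5,"gripper": 1}
  ]
}}

```text
clock: 3.73
position: [611.8, -268.6, 152.2]
ee_rot: [0.756, -0.655, 0.001, -0.0]
contact_force: [0.5, -0.5, -1.6]
gripper_width: 27.0
grasp_force: 59.5
```

Request:
{"op": "send_rows", "data": {
  "targets": [
    {"x": 0,"y": 0,"z": 0,"ax": 0,"ay": 0,"az": 0,"gripper": 1},
    {"x": 0,"y": 0,"z": 0,"ax": 0,"ay": 0,"az": 0,"gripper": 1}
  ]
}}

```text
clock: 3.9
position: [611.4, -268.2, 150.1]
ee_rot: [0.758, -0.652, 0.0, -0.001]
contact_force: [0.1, 0.9, -3.3]
gripper_width: 27.4
grasp_force: 59.6
```

```bash
python3 - <<'E'
from h import *
go(529.4,164.6)
im,d,m=shot('wrist','w3.png'); w=cloud(d,m); s=arm.read_state()
r=R.from_quat(s['ee_rot']); q=r.inv().apply(w.reshape(-1,3)-s['position'])
q=q[(np.hypot(q[:,0],q[:,1])<50)&~np.isnan(q[:,0])]
# tool frame: foot top ~ +11 in z, cup top ~ -51
print(np.histogram(q[:,2],bins=np.arange(-60,40,5)))
for lo,hi in [(5,16),(-56,-44)]:
    k=q[(q[:,2]>lo)&(q[:,2]<hi)]
    if len(k)>10: print(lo,len(k),k.mean(0).round(1),cv2.minAreaRect(k[:,:2].astype(np.float32)))
E
```

```text
t 3.9 pos [ 611.4 -268.2  150.1] closing yaw 8.57 tilt [ 0.002  0.001 -1.   ] shift [-4.4017e+01  1.6600e+00  8.0000e-03] f [ 0.1  0.9 -3.3] tq [-0.02  0.09  0.01] w 27.4 gf 59.6
(array([6662, 6010, 4099, 2131, 3631, 1039, 1113,  998,  927,  821,  666,
        392,  333, 1444, 5403,  452,  410,  346,   39]), array([-60, -55, -50, -45, -40, -35, -30, -25, -20, -15, -10,  -5,   0,
         5,  10,  15,  20,  25,  30,  35]))
5 6953 [18.1 -0.7 10.6] ((13.531143188476562, -0.6496753692626953), (60.35009002685547, 31.200695037841797), 89.65507507324219)
-56 13016 [  4.4   0.2 -50.5] ((1.1686525344848633, -0.195587158203125), (28.315101623535156, 97.42107391357422), 0.1411583125591278)
```

View pics/w3.png

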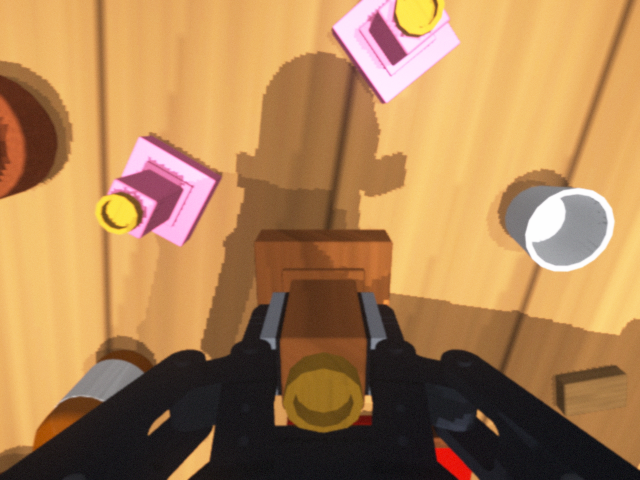

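The holder hangs square and centred between the fingers (foot edge at row 235), and its underside is at about z 119. Now flying to 10 mm short of the corner on each axis.

Request:
{"op": "send_rows", "data": {
  "targets": [
    {"x": -1.7,"y": 0.1,"z": 0,"ax": 0,"ay": 0,"az": 0,"gripper": 1},
    {"x": -3.5,"y": 0.2,"z": 0,"ax": 0,"ay": 0,"az": 0,"gripper": 1},
    {"x": -4,"y": 0.15,"z": 0,"ax": 0,"ay": 0,"az": 0,"gripper": 1},
    {"x": -4,"y": 0.15,"z": 0,"ax": 0,"ay": 0,"az": 0,"gripper": 1},
    {"x": -4,"y": 0.15,"z": 0,"ax": 0,"ay": 0,"az": 0,"gripper": 1}
  ]
}}

```text
clock: 4.37
position: [576.3, -98.0, 146.5]
ee_rot: [0.758, -0.653, -0.002, 0.002]
contact_force: [-0.1, 0.2, -1.8]
gripper_width: 27.2
grasp_force: 59.6
```

Request:
{"op": "send_rows", "data": {
  "targets": [
    {"x": -4,"y": 0.15,"z": 0,"ax": 0,"ay": 0,"az": 0,"gripper": 1},
    {"x": -4,"y": 0.15,"z": 0,"ax": 0,"ay": 0,"az": 0,"gripper": 1},
    {"x": -4,"y": 0.15,"z": 0,"ax": 0,"ay": 0,"az": 0,"gripper": 1},
    {"x": -4,"y": 0.15,"z": 0,"ax": 0,"ay": 0,"az": 0,"gripper": 1},
    {"x": -4,"y": 0.15,"z": 0,"ax": 0,"ay": 0,"az": 0,"gripper": 1}
  ]
}}

```text
clock: 4.78
position: [539.4, 98.6, 147.0]
ee_rot: [0.758, -0.652, -0.001, 0.002]
contact_force: [0.8, 0.3, -1.8]
gripper_width: 27.1
grasp_force: 59.6
```

Request:
{"op": "send_rows", "data": {
  "targets": [
    {"x": -3,"y": 0.1,"z": 0,"ax": 0,"ay": 0,"az": 0,"gripper": 1},
    {"x": -2,"y": 0.1,"z": 0,"ax": 0,"ay": 0,"az": 0,"gripper": 1},
    {"x": -1,"y": 0,"z": 0,"ax": 0,"ay": 0,"az": 0,"gripper": 1},
    {"x": 0,"y": 0,"z": 0,"ax": 0,"ay": 0,"az": 0,"gripper": 1},
    {"x": 0,"y": 0,"z": 0,"ax": 0,"ay": 0,"az": 0,"gripper": 1}
  ]
}}

```text
clock: 5.2
position: [529.9, 156.0, 147.8]
ee_rot: [0.758, -0.652, -0.001, 0.002]
contact_force: [0.2, -0.4, -1.6]
gripper_width: 27.1
grasp_force: 59.6
```

```bash
python3 -c "
from h import *
go(529.4,164.6)"
```

```text
t 5.2 pos [529.9 156.  147.8] closing yaw 8.57 tilt [-0.003 -0.002 -1.   ] shift [-0.855 -0.081 -0.001] f [ 0.2 -0.4 -1.6] tq [-0.02  0.02  0.01] w 27.1 gf 59.6
```

Request:
{"op": "send_rows", "data": {
  "targets": [
    {"x": -0.4,"y": 0,"z": 2,"ax": 0,"ay": 0,"az": 0,"gripper": 1},
    {"x": 0,"y": 0,"z": 3,"ax": 0,"ay": 0,"az": 0,"gripper": 1},
    {"x": 0,"y": 0,"z": 2.5,"ax": 0,"ay": 0,"az": 0,"gripper": 1},
    {"x": 0,"y": 0,"z": 1.5,"ax": 0,"ay": 0,"az": 0,"gripper": 1},
    {"x": 0,"y": 0,"z": 0.6,"ax": 0,"ay": 0,"az": 0,"gripper": 1}
  ]
}}

```text
clock: 5.62
position: [528.3, 157.6, 50.0]
ee_rot: [0.757, -0.654, -0.001, 0.003]
contact_force: [-0.8, 0.4, -2.6]
gripper_width: 27.7
grasp_force: 59.5
```

Request:
{"op": "send_rows", "data": {
  "targets": [
    {"x": 0,"y": 0,"z": 0,"ax": 0,"ay": 0,"az": 0,"gripper": 1},
    {"x": 0,"y": 0,"z": 0,"ax": 0,"ay": 0,"az": 0,"gripper": 1}
  ]
}}

```text
clock: 5.78
position: [530.8, 159.6, 53.6]
ee_rot: [0.757, -0.653, 0.0, 0.0]
contact_force: [0.0, -0.4, -2.1]
gripper_width: 27.1
grasp_force: 59.5
```

```bash
python3 - <<'E'
from h import *
go(529.4,164.6)
im,d,m=shot('wrist'); w=cloud(d,m)
s=arm.read_state(); r=R.from_quat(s['ee_rot']); q=r.inv().apply(w.reshape(-1,3)-s['position']).reshape(480,640,3)
np.savez('pics/w4.npz',q=q,im=im)
a,_,_=shot('scene'); b,_,_=shot('side')
c=np.hstack([cv2.resize(im[:,100:580],(400,400)),np.vstack([cv2.resize(a[240:320,300:460],(400,200),interpolation=2),cv2.resize(b[200:280,190:350],(400,200),interpolation=2)])])
cv2.imwrite('pics/c4.png',c[...,::-1])
E
```

```text
t 5.7833 pos [530.8 159.6  53.6] closing yaw 8.46 tilt [ 0. -0. -1.] shift [-0.51   0.066 -0.   ] f [ 0.  -0.4 -2.1] tq [-0.04 -0.07  0.02] w 27.1 gf 59.5
```

View pics/c4.png

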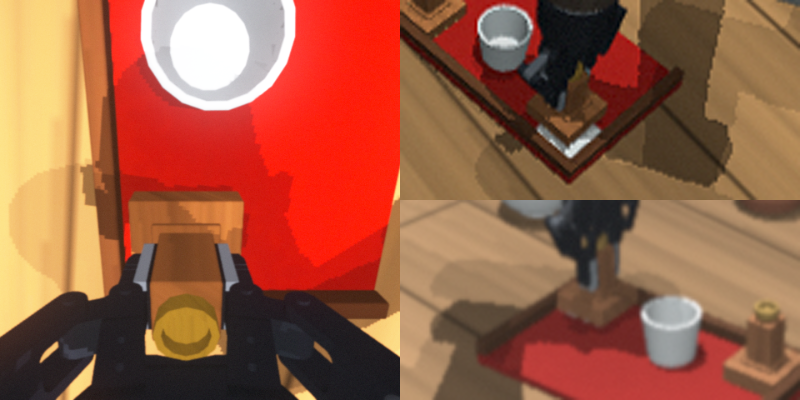

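The holder hovers about 10 mm over the board, short of both rails; the back rail is on the left of the wrist view, at about (95,220) in the composite. I'll measure the rail's angle and the gap in the tool frame.

```bash
python3 - <<'E'
from h import *
o=np.load('pics/w4.npz'); q=o['q'].reshape(-1,3); q=q[~np.isnan(q[:,0])]
k=q[(q[:,2]>22.5)&(q[:,2]<30)&(q[:,1]<-25)&(q[:,1]>-70)&(q[:,0]>20)]
print(len(k),k.min(0),k.max(0),np.median(k[:,2]))
lo=[];hi=[];xs=[]
for x in range(25,200,5):
    b=k[(k[:,0]>=x)&(k[:,0]<x+5),1]
    if len(b)>10: xs.append(x+2.5);lo.append(np.percentile(b,3));hi.append(np.percentile(b,97))
for n,v in(('outer',lo),('inner',hi)):
    p=np.polyfit(xs,v,1); print(n,len(xs),'slope deg',np.degrees(np.arctan(p[0])).round(2),'y at x=0',p[1].round(1),np.round(v[::4],1))
k=q[(q[:,2]>18)&(q[:,2]<28)&(q[:,0]<45)&(q[:,0]>15)&(q[:,1]>-45)&(q[:,1]<40)]
f=q[(q[:,2]>6)&(q[:,2]<14)&(abs(q[:,1])<45)&(q[:,0]>18)&(q[:,0]<45)]
print('foot',len(f),cv2.minAreaRect(f[:,:2].astype(np.float32)))
E
```

```text
6895 [ 20.05100398 -50.49019265  22.63744464] [122.8620013  -25.11543388  29.99600729] 28.38246085290166
outer 20 slope deg 0.02 y at x=0 -49.7 [-49.6 -49.7 -49.7 -49.6 -49.7]
inner 20 slope deg -2.04 y at x=0 -35.3 [-26.  -38.5 -38.5 -38.6 -38.6]
foot 2408 ((23.467666625976562, 0.7934017181396484), (10.922530174255371, 59.61382293701172), 0.0038408865220844746)
```

Request:
{"op": "send_rows", "data": {
  "targets": [
    {"x": -0.5,"y": 0,"z": 0.3,"ax": 0,"ay": 0,"az": 0,"gripper": 1},
    {"x": 0,"y": 0,"z": 0.3,"ax": 0,"ay": 0,"az": 0,"gripper": 1},
    {"x": 0,"y": 0,"z": 0.2,"ax": 0,"ay": 0,"az": 0,"gripper": 1},
    {"x": 0,"y": 0,"z": 0,"ax": 0,"ay": 0,"az": 0,"gripper": 1},
    {"x": 0,"y": 0,"z": 0,"ax": 0,"ay": 0,"az": 0,"gripper": 1}
  ]
}}

```text
clock: 6.35
position: [529.3, 165.3, 45.1]
ee_rot: [0.758, -0.653, -0.0, 0.0]
contact_force: [-0.4, -0.3, -1.6]
gripper_width: 27.2
grasp_force: 59.5
```

Request:
{"op": "send_rows", "data": {
  "targets": [
    {"x": 0,"y": 0,"z": 0.1,"ax": 0,"ay": 0,"az": 0,"gripper": 1},
    {"x": 0,"y": 0,"z": 0,"ax": 0,"ay": 0,"az": 0,"gripper": 1},
    {"x": 0,"y": 0,"z": 0,"ax": 0,"ay": 0,"az": 0,"gripper": 1}
  ]
}}

```text
clock: 6.6
position: [529.5, 165.3, 44.3]
ee_rot: [0.758, -0.653, 0.0, 0.0]
contact_force: [-0.0, 0.3, -2.0]
gripper_width: 27.8
grasp_force: 59.5
```

Request:
{"op": "send_rows", "data": {
  "targets": [
    {"x": 0,"y": 0,"z": 0.1,"ax": 0,"ay": 0,"az": 0,"gripper": 1},
    {"x": 0,"y": 0,"z": 0,"ax": 0,"ay": 0,"az": 0,"gripper": 1},
    {"x": 0,"y": 0,"z": 0,"ax": 0,"ay": 0,"az": 0,"gripper": 1}
  ]
}}

```text
clock: 6.85
position: [529.4, 165.3, 43.3]
ee_rot: [0.758, -0.653, -0.0, 0.0]
contact_force: [-0.1, -0.5, -1.6]
gripper_width: 27.3
grasp_force: 59.5
```

Still airborne. I'll keep going down in 0.5–1 mm steps.

Request:
{"op": "send_rows", "data": {
  "targets": [
    {"x": 0,"y": 0,"z": 0.1,"ax": 0,"ay": 0,"az": 0,"gripper": 1},
    {"x": 0,"y": 0,"z": 0,"ax": 0,"ay": 0,"az": 0,"gripper": 1},
    {"x": 0,"y": 0,"z": 0,"ax": 0,"ay": 0,"az": 0,"gripper": 1}
  ]
}}

```text
clock: 7.1
position: [529.7, 165.4, 42.8]
ee_rot: [0.758, -0.653, 0.0, -0.0]
contact_force: [-0.5, -0.2, 2.7]
gripper_width: 27.6
grasp_force: 59.7
```

Request:
{"op": "send_rows", "data": {
  "targets": [
    {"x": 0,"y": 0,"z": 0.05,"ax": 0,"ay": 0,"az": 0,"gripper": 1},
    {"x": 0,"y": 0,"z": 0,"ax": 0,"ay": 0,"az": 0,"gripper": 1},
    {"x": 0,"y": 0,"z": 0,"ax": 0,"ay": 0,"az": 0,"gripper": 1}
  ]
}}

```text
clock: 7.35
position: [529.7, 165.4, 42.7]
ee_rot: [0.758, -0.653, 0.0, -0.0]
contact_force: [-1.7, 0.4, 4.4]
gripper_width: 27.0
grasp_force: 60.6
```

Request:
{"op": "send_rows", "data": {
  "targets": [
    {"x": 0,"y": 0,"z": 0.05,"ax": 0,"ay": 0,"az": 0,"gripper": 1},
    {"x": 0,"y": 0,"z": 0,"ax": 0,"ay": 0,"az": 0,"gripper": 1},
    {"x": 0,"y": 0,"z": 0,"ax": 0,"ay": 0,"az": 0,"gripper": 1}
  ]
}}

```text
clock: 7.6
position: [529.8, 165.4, 42.7]
ee_rot: [0.758, -0.653, 0.0, -0.0]
contact_force: [-2.3, 0.3, 8.7]
gripper_width: 27.2
grasp_force: 60.9
```

The foot is on the board (~9 N). I'll ease off slightly and slide towards the back rail (tool -y).

Request:
{"op": "send_rows", "data": {
  "targets": [
    {"x": 0,"y": -0.1,"z": -0.06,"ax": 0,"ay": 0,"az": 0,"gripper": 1},
    {"x": 0,"y": -0.2,"z": 0,"ax": 0,"ay": 0,"az": 0,"gripper": 1},
    {"x": 0,"y": -0.2,"z": 0,"ax": 0,"ay": 0,"az": 0,"gripper": 1},
    {"x": 0,"y": -0.1,"z": 0,"ax": 0,"ay": 0,"az": 0,"gripper": 1},
    {"x": 0,"y": 0,"z": 0,"ax": 0,"ay": 0,"az": 0,"gripper": 1}
  ]
}}

```text
clock: 8.02
position: [536.0, 166.3, 42.8]
ee_rot: [0.758, -0.653, 0.0, -0.0]
contact_force: [-1.3, -1.0, 6.1]
gripper_width: 27.3
grasp_force: 60.5
```

Request:
{"op": "send_rows", "data": {
  "targets": [
    {"x": 0,"y": -0.1,"z": 0,"ax": 0,"ay": 0,"az": 0,"gripper": 1},
    {"x": 0,"y": 0,"z": 0,"ax": 0,"ay": 0,"az": 0,"gripper": 1},
    {"x": 0,"y": 0,"z": 0,"ax": 0,"ay": 0,"az": 0,"gripper": 1}
  ]
}}

```text
clock: 8.27
position: [536.8, 166.4, 42.7]
ee_rot: [0.758, -0.653, 0.0, -0.0]
contact_force: [-1.5, -0.6, 6.2]
gripper_width: 27.3
grasp_force: 60.6
```

Request:
{"op": "send_rows", "data": {
  "targets": [
    {"x": 0,"y": -0.1,"z": 0,"ax": 0,"ay": 0,"az": 0,"gripper": 1},
    {"x": 0,"y": 0,"z": 0,"ax": 0,"ay": 0,"az": 0,"gripper": 1},
    {"x": 0,"y": 0,"z": 0,"ax": 0,"ay": 0,"az": 0,"gripper": 1}
  ]
}}

```text
clock: 8.52
position: [537.8, 166.5, 42.7]
ee_rot: [0.758, -0.653, 0.0, -0.0]
contact_force: [-1.3, -0.7, 7.3]
gripper_width: 27.7
grasp_force: 60.6
```

Request:
{"op": "send_rows", "data": {
  "targets": [
    {"x": 0,"y": -0.06,"z": -0.02,"ax": 0,"ay": 0,"az": 0,"gripper": 1},
    {"x": 0,"y": 0,"z": 0,"ax": 0,"ay": 0,"az": 0,"gripper": 1},
    {"x": 0,"y": 0,"z": 0,"ax": 0,"ay": 0,"az": 0,"gripper": 1}
  ]
}}

```text
clock: 8.77
position: [538.3, 166.6, 42.7]
ee_rot: [0.758, -0.653, 0.0, -0.0]
contact_force: [-2.1, -0.9, 5.2]
gripper_width: 27.6
grasp_force: 60.3
```

Request:
{"op": "send_rows", "data": {
  "targets": [
    {"x": 0,"y": -0.06,"z": 0,"ax": 0,"ay": 0,"az": 0,"gripper": 1},
    {"x": 0,"y": 0,"z": 0,"ax": 0,"ay": 0,"az": 0,"gripper": 1},
    {"x": 0,"y": 0,"z": 0,"ax": 0,"ay": 0,"az": 0,"gripper": 1}
  ]
}}

```text
clock: 9.02
position: [538.9, 166.7, 42.7]
ee_rot: [0.758, -0.653, 0.0, -0.0]
contact_force: [-1.9, -0.6, 5.9]
gripper_width: 27.4
grasp_force: 60.5
```

Request:
{"op": "send_rows", "data": {
  "targets": [
    {"x": 0,"y": -0.06,"z": 0,"ax": 0,"ay": 0,"az": 0,"gripper": 1},
    {"x": 0,"y": 0,"z": 0,"ax": 0,"ay": 0,"az": 0,"gripper": 1},
    {"x": 0,"y": 0,"z": 0,"ax": 0,"ay": 0,"az": 0,"gripper": 1}
  ]
}}

```text
clock: 9.27
position: [539.2, 166.7, 42.7]
ee_rot: [0.758, -0.653, 0.0, 0.0]
contact_force: [-3.0, -0.7, 6.8]
gripper_width: 27.8
grasp_force: 60.6
```

Touching the back rail lightly. Now sliding towards the side rail (tool -x).

Request:
{"op": "send_rows", "data": {
  "targets": [
    {"x": -0.15,"y": 0,"z": 0,"ax": 0,"ay": 0,"az": 0,"gripper": 1},
    {"x": -0.2,"y": 0,"z": 0,"ax": 0,"ay": 0,"az": 0,"gripper": 1},
    {"x": -0.15,"y": 0,"z": 0,"ax": 0,"ay": 0,"az": 0,"gripper": 1},
    {"x": 0,"y": 0,"z": 0,"ax": 0,"ay": 0,"az": 0,"gripper": 1},
    {"x": 0,"y": 0,"z": 0,"ax": 0,"ay": 0,"az": 0,"gripper": 1}
  ]
}}

```text
clock: 9.68
position: [538.5, 171.3, 42.7]
ee_rot: [0.758, -0.653, 0.0, 0.0]
contact_force: [-2.6, -1.4, 5.5]
gripper_width: 27.3
grasp_force: 60.6
```

Request:
{"op": "send_rows", "data": {
  "targets": [
    {"x": -0.1,"y": 0,"z": 0,"ax": 0,"ay": 0,"az": 0,"gripper": 1},
    {"x": 0,"y": 0,"z": 0,"ax": 0,"ay": 0,"az": 0,"gripper": 1},
    {"x": 0,"y": 0,"z": 0,"ax": 0,"ay": 0,"az": 0,"gripper": 1}
  ]
}}

```text
clock: 9.93
position: [538.3, 172.1, 42.7]
ee_rot: [0.758, -0.653, 0.0, 0.0]
contact_force: [-2.2, -1.4, 6.8]
gripper_width: 27.3
grasp_force: 60.6
```

Request:
{"op": "send_rows", "data": {
  "targets": [
    {"x": -0.1,"y": 0,"z": 0,"ax": 0,"ay": 0,"az": 0,"gripper": 1},
    {"x": 0,"y": 0,"z": 0,"ax": 0,"ay": 0,"az": 0,"gripper": 1},
    {"x": 0,"y": 0,"z": 0,"ax": 0,"ay": 0,"az": 0,"gripper": 1}
  ]
}}

```text
clock: 10.18
position: [538.2, 173.1, 42.7]
ee_rot: [0.758, -0.653, 0.0, 0.0]
contact_force: [-2.4, -2.7, 6.0]
gripper_width: 27.2
grasp_force: 60.6
```

Request:
{"op": "send_rows", "data": {
  "targets": [
    {"x": -0.08,"y": 0,"z": 0,"ax": 0,"ay": 0,"az": 0,"gripper": 1},
    {"x": 0,"y": 0,"z": 0,"ax": 0,"ay": 0,"az": 0,"gripper": 1},
    {"x": 0,"y": 0,"z": 0,"ax": 0,"ay": 0,"az": 0,"gripper": 1}
  ]
}}

```text
clock: 10.43
position: [538.2, 173.3, 42.7]
ee_rot: [0.758, -0.653, 0.0, 0.001]
contact_force: [-0.3, -4.4, 6.3]
gripper_width: 27.2
grasp_force: 60.6
```

Request:
{"op": "send_rows", "data": {
  "targets": [
    {"x": -0.06,"y": 0,"z": 0,"ax": 0,"ay": 0,"az": 0,"gripper": 1},
    {"x": 0,"y": 0,"z": 0,"ax": 0,"ay": 0,"az": 0,"gripper": 1},
    {"x": 0,"y": 0,"z": 0,"ax": 0,"ay": 0,"az": 0,"gripper": 1}
  ]
}}

```text
clock: 10.68
position: [538.1, 173.4, 42.8]
ee_rot: [0.758, -0.653, 0.001, 0.001]
contact_force: [-0.3, -7.0, 6.3]
gripper_width: 27.4
grasp_force: 60.6
```

Request:
{"op": "send_rows", "data": {
  "targets": [
    {"x": -0.06,"y": 0,"z": 0,"ax": 0,"ay": 0,"az": 0,"gripper": 1},
    {"x": 0,"y": 0,"z": 0,"ax": 0,"ay": 0,"az": 0,"gripper": 1},
    {"x": 0,"y": 0,"z": 0,"ax": 0,"ay": 0,"az": 0,"gripper": 1}
  ]
}}

```text
clock: 10.93
position: [538.1, 173.5, 42.8]
ee_rot: [0.758, -0.653, 0.001, 0.001]
contact_force: [0.4, -7.2, 5.8]
gripper_width: 27.7
grasp_force: 60.6
```

The side rail pushes ~7 N and the back rail ~0.7 N. Now adding push on the back rail (tool -y).

Request:
{"op": "send_rows", "data": {
  "targets": [
    {"x": 0,"y": -0.06,"z": 0,"ax": 0,"ay": 0,"az": 0,"gripper": 1},
    {"x": 0,"y": 0,"z": 0,"ax": 0,"ay": 0,"az": 0,"gripper": 1},
    {"x": 0,"y": 0,"z": 0,"ax": 0,"ay": 0,"az": 0,"gripper": 1}
  ]
}}

```text
clock: 11.18
position: [538.1, 173.4, 42.8]
ee_rot: [0.757, -0.653, 0.0, 0.002]
contact_force: [-1.0, -7.7, 7.8]
gripper_width: 27.2
grasp_force: 60.8
```

Request:
{"op": "send_rows", "data": {
  "targets": [
    {"x": 0,"y": -0.06,"z": 0,"ax": 0,"ay": 0,"az": 0,"gripper": 1},
    {"x": 0,"y": 0,"z": 0,"ax": 0,"ay": 0,"az": 0,"gripper": 1},
    {"x": 0,"y": 0,"z": 0,"ax": 0,"ay": 0,"az": 0,"gripper": 1}
  ]
}}

```text
clock: 11.43
position: [538.2, 173.4, 42.8]
ee_rot: [0.757, -0.653, 0.0, 0.002]
contact_force: [-2.3, -7.6, 8.7]
gripper_width: 27.9
grasp_force: 61.0
```

```bash
python3 -c "
from h import *
go(538,174)"
```

```text
t 11.4333 pos [538.2 173.4  42.8] closing yaw 8.47 tilt [-0.003 -0.004 -1.   ] shift [-0.061  0.01  -0.   ] f [-2.3 -7.6  8.7] tq [-2.15  0.63 -0.02] w 27.9 gf 61.0
```

Request:
{"op": "send_rows", "data": {
  "targets": [
    {"x": 0,"y": -0.1,"z": 0,"ax": 0,"ay": 0,"az": 0,"gripper": 1},
    {"x": 0,"y": 0,"z": 0,"ax": 0,"ay": 0,"az": 0,"gripper": 1},
    {"x": 0,"y": 0,"z": 0,"ax": 0,"ay": 0,"az": 0,"gripper": 1}
  ]
}}

```text
clock: 11.68
position: [538.2, 173.4, 42.8]
ee_rot: [0.757, -0.653, -0.0, 0.003]
contact_force: [-5.6, -7.2, 11.1]
gripper_width: 27.4
grasp_force: 61.2
```

Request:
{"op": "send_rows", "data": {
  "targets": [
    {"x": 0,"y": -0.1,"z": -0.02,"ax": 0,"ay": 0,"az": 0,"gripper": 1},
    {"x": 0,"y": 0,"z": 0,"ax": 0,"ay": 0,"az": 0,"gripper": 1},
    {"x": 0,"y": 0,"z": 0,"ax": 0,"ay": 0,"az": 0,"gripper": 1},
    {"x": 0,"y": 0,"z": 0,"ax": 0,"ay": 0,"az": 0,"gripper": 1}
  ]
}}

```text
clock: 12.02
position: [538.3, 173.4, 42.9]
ee_rot: [0.757, -0.653, -0.001, 0.004]
contact_force: [-7.0, -6.0, 13.3]
gripper_width: 27.6
grasp_force: 61.3
```

```bash
python3 -c "
from h import *
go(538,174)"
```

```text
t 12.0167 pos [538.3 173.4  42.9] closing yaw 8.46 tilt [-0.006 -0.005 -1.   ] shift [-0.066  0.021 -0.   ] f [-7.  -6.  13.3] tq [-1.65  2.05  0.05] w 27.6 gf 61.3
```

Downforce has grown to 13 N, so I'll ease it off and add a little side push.

Request:
{"op": "send_rows", "data": {
  "targets": [
    {"x": 0,"y": 0,"z": -0.07,"ax": 0,"ay": 0,"az": 0,"gripper": 1},
    {"x": -0.06,"y": 0,"z": 0,"ax": 0,"ay": 0,"az": 0,"gripper": 1},
    {"x": 0,"y": 0,"z": 0,"ax": 0,"ay": 0,"az": 0,"gripper": 1},
    {"x": 0,"y": 0,"z": 0,"ax": 0,"ay": 0,"az": 0,"gripper": 1}
  ]
}}

```text
clock: 12.35
position: [538.3, 173.5, 42.9]
ee_rot: [0.757, -0.653, -0.001, 0.004]
contact_force: [-4.9, -8.4, 8.7]
gripper_width: 27.5
grasp_force: 60.9
```

```bash
python3 -c "
from h import *
go(538,174)"
```

```text
t 12.35 pos [538.3 173.5  42.9] closing yaw 8.45 tilt [-0.007 -0.005 -1.   ] shift [-0.058  0.018 -0.   ] f [-4.9 -8.4  8.7] tq [-2.17  1.35  0.1 ] w 27.5 gf 60.9
```

Request:
{"op": "send_rows", "data": {
  "targets": [
    {"x": 0,"y": -0.06,"z": -0.02,"ax": 0,"ay": 0,"az": 0,"gripper": 1},
    {"x": 0,"y": 0,"z": 0,"ax": 0,"ay": 0,"az": 0,"gripper": 1},
    {"x": 0,"y": 0,"z": 0,"ax": 0,"ay": 0,"az": 0,"gripper": 1},
    {"x": 0,"y": 0,"z": 0,"ax": 0,"ay": 0,"az": 0,"gripper": 1},
    {"x": 0,"y": 0,"z": 0,"ax": 0,"ay": 0,"az": 0,"gripper": 1}
  ]
}}

```text
clock: 12.77
position: [538.3, 173.4, 43.0]
ee_rot: [0.757, -0.653, -0.001, 0.005]
contact_force: [-6.4, -7.3, 9.1]
gripper_width: 27.4
grasp_force: 60.9
```

```bash
python3 - <<'E'
from h import *
for i in range(2): go(538,174); im,_,_=shot('wrist')
a,_,_=shot('scene'); b,_,_=shot('side'); go(538,174)
c=np.hstack([cv2.resize(im[:,100:580],(400,400)),np.vstack([cv2.resize(a[240:320,300:460],(400,200),interpolation=2),cv2.resize(b[200:280,190:350],(400,200),interpolation=2)])])
cv2.imwrite('pics/c5.png',c[...,::-1])
E
```

```text
t 12.7667 pos [538.3 173.4  43. ] closing yaw 8.44 tilt [-0.008 -0.006 -1.   ] shift [-0.062  0.024 -0.   ] f [-6.4 -7.3  9.1] tq [-2.08  1.72  0.03] w 27.4 gf 60.9
t 12.8167 pos [538.3 173.4  43. ] closing yaw 8.45 tilt [-0.008 -0.006 -1.   ] shift [-0.061  0.022 -0.   ] f [-6.4 -6.8  9.4] tq [-2.    1.7   0.05] w 27.2 gf 60.9
t 12.9667 pos [538.3 173.4  43. ] closing yaw 8.44 tilt [-0.008 -0.006 -1.   ] shift [-0.06   0.022 -0.   ] f [-6.7 -8.2  8.8] tq [-2.05  1.75  0.11] w 27.7 gf 60.9
```

View pics/c5.png

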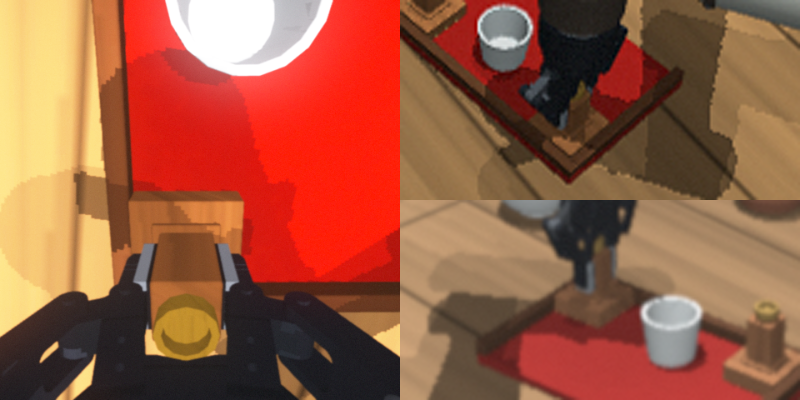

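The foot sits flush against the back rail (seam at about (130,240)) and fills the left corner, and the pot has not moved. The push is steady at about 7.5 N on the back rail and 6.5 N on the side rail, with tilt around 0.01 rad. Handing in.

```bash
python3 -c "
from h import *
print(arm.job_done())"
```

```text
the job is handed in; nothing more can be done
None
```

I handed the job in with the wooden candle holder standing in the tray's back left corner, still gripped and flush against both rails at about 7.5 N (back) and 6.5 N (side); the judge's verdict was not shown.

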